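# Latch the parts tote

### The arm

A 6-joint arm with a two-finger parallel gripper is mounted at the origin on a cart in front of the work surface, level with it; the furniture and walls round the work are solid. World frame = base frame: x ahead of the robot, y to its left, z up, the work surface at z = 0. Lengths are in m, angles in rad, forces in N, time in s.
With the tool pointing down it reaches from about 0.3 to 0.75 m from the base axis. Payload 8.5 kg.
Tool frame: the origin (TCP) lies between the finger pads; the fingertips stand 17 mm ahead of it and the grasp point (between the pads) lies 2 mm behind it (env.nose_length is the distance from the TCP to the fingertips, in m); z points along the fingers, y is the line along which they close (so a half turn about z gives the same grasp; the last joint's range is limited). The gripper opens to 85 mm and grips with 20 to 120 N. Pads are 22 mm wide; open, the fingers measure 114 mm over their backs; the gripper's body (76 mm by 85 mm) begins 54 mm behind the grasp point. The pads swing forward as they close: fully open they stand 13 mm farther back than shut.
Start: joints at [1.128, 0.381, 1.297, -0, 1.464, -0.215], TCP at [0.124, 0.536, 0.248] pointing down, gripper open.
Joint ranges: [-3.11, 3.11], [-0.89, 2.33], [0.22, 2.48], [-1.42, 4.56], [0.17, 2.85], [-2.88, 2.88]. Speed limits (rad/s): [2.39, 2.39, 3.14, 3.14, 3.14, 3.14].

### API

Orientations are given as a unit quaternion [x, y, z, w].
In Python, from cell import readout, cams, sign_off, env gives the robot as it stands.
- The arm moves only by the tool carry_out, never from a script. Its argument "motion" is a list of rows, each a list of 3 entries, a list of its own where there are three numbers: the shift along the tool's x, y, z in units of 0.1 m (1.0 is 0.1 m), then the turn about the tool's z in units of 0.5 rad (1.0 is 0.5 rad), then the finger opening in mm, from 0 to 85.4. In form: [[[tx, ty, tz], yaw, jaw], ...]. A call has 1 to 12 rows; each row is the pose to reach, as a shift and turn from the pose commanded when the call began, along the tool's axes at that moment; what a row does not reach only later rows make up. A row lasts 1/10 s, in which the tool goes at most 50 mm and 8.59 degrees, less where a joint would pass 70% of its speed; a pose out of reach is approached as far as the arm can. A call with a number of a shift or a turn outside -1 to 1 is refused whole. A call with a gripper value outside its range is refused whole. The fingers move at their own pace and stop on an object; the grip force is fixed at half the most. Time passes only in rows, so rows that repeat a pose let the fingers close. It gives the time, the measured TCP pose, the force, the opening and the grip force at its end, in the units of the state.
- readout.observe(): the state, without advancing time (a new reading comes with each control period).
- cams.get_image(name): name is "side" or "top"; returns a dict with "pixels" (480x640x3 uint8, red, green, blue), "range_z" (480x640 float32, m along the optical axis (not along the pixel's ray), 0 where there is no reading), "fx", "fy", "cx", "cy" (pixels), "T" (4x4, takes a point from camera to world coordinates). Camera axes: x right, y up, looking along -z (the intrinsics and any distortion apply to the point x, -y, -z); pixel columns grow to the right and rows downward; lengths in m; the calibration is good to about 2 mm. A picture is of the moment at which its call begins.
- sign_off(): hands the job in; it is judged then, once.
The state is a dict: "t": time; "joints": joint angles; "dq": joint speeds; "joint_efforts": joint torques, N m; "ee_pos": TCP position; "eef_rot": TCP orientation; "contact_force": force on the tool from outside, world axes, zero at the start; "torque": the same for the moment, N m; "opening": finger opening in m; "grasp_force": force on a finger pad.
Only numpy, scipy, OpenCV 4.12 (cv2) and the standard library are available. Lean on these libraries where they do the work, as an engineer would, in place of code of your own. Each camera call takes 0.05 s, during which the arm holds its last target. There are 200 camera calls.

### The job

Fasten the lid of the black parts tote so that it can be carried up the stairs: swing the wire loop of its draw latch up and over the catch on the yellow lid, then push the red-tipped lever down past its centre until it lies flat against the front of the tote, with the loop still in the catch and the lid drawn down tight on its seal. Leave the tote where it stands, never lift its lid, and do not disturb the things around it.

Things in the scene. Friction and masses are not known exactly. Their poses are not given: they have to be found in the camera images.
- tote: Black plastic tote, 200 (x) x 320 (y) x 115 mm high, with a closed yellow lid hinged at the back (lid top at 160 mm; lid and tote faces flush); loose on the bench, 4 kg or so. Origin: centre of its underside. x points to the back, -x out of the front face (at x = -100 mm), z up. The draw latch sits in the middle of the front (y = 0).
- lever_pin (a point): Axis of the lever (along the tote's y): 11 mm in front of the front face, 100 mm above the bench, in the middle of the tote's width.
- lever_tip (a point): Free end of the lever, a steel plate 33 mm wide and 4 mm thick with a red end that flares out a little; it ends 61 mm from its pin. Its outer face, the side to push on (facing up while the lever sticks out, forward when it lies flat), is 7.5 mm from the pin axis. Friction (about 1 N at the tip) keeps it where it is left.
- loop_pin (a point): Axis (along the tote's y) on which the wire loop swings. The lever carries it, 19 mm from the lever pin: below the lever pin when the lever lies flat, outward of and above it at the start.
- loop_bar (a point): Middle of the loop's cross bar. The loop is a U of 5 mm steel wire, 50 mm wide; the bar runs on a circle of 57.5 mm about the loop pin. It swings freely: at the start it leans outward on lugs of the lever, about 25 degrees above the lever. Pushed past upright it falls against the lid and stays, above the catch; as the lever goes down, the bar slides down the lid into the catch.
- catch (a point): Seat of the catch on the lid's front, where the middle of the cross bar ends (+-3 mm): 6 mm in front of the face, 139 mm above the bench when clamped, 3.5 mm higher before; axes as the tote's. A steel ledge 35 mm wide sticks 15 mm out, with a 4 mm thick upturned lip on its outer edge, 7.5 mm higher than the ledge. The bar must pass over the lip into the 11 mm groove behind it.
- lever (a joint): Lever angle (rad): 0 = flat against the front, pointing down (clamped); pi/2 = straight out; start 1.9 to 2.35, pointing out and up; stop at 2.5. It begins to draw the lid at about 1.0, dead centre is at about 0.13, beyond it it stays shut. A push of 2 to 6 N near the tip is enough.
- loop (a joint): Angle of the loop relative to the lever (rad): 0 when clamped, growing as the loop swings out from the lid; at the start about 2.75 (resting on the lever's lugs).
- lid (a joint): Angle of the lid (rad): 0 = drawn down tight, squeezing the rubber seal; about 0.018 = resting loosely on the unsqueezed seal (start); grows as the lid opens.
- tape: Bystander: roll of masking tape lying on the bench, 104 mm across, 25 mm high. Origin: centre of its underside.
- can: Bystander: red drink can, 66 mm across, 120 mm high, upright. Origin: centre of its underside.
- tin: Bystander: low food tin, 75 mm across, 58 mm high. Origin: centre of its underside.
- jar: Bystander: clear jar with a pink lid, 72 mm across, 116 mm high. Origin: centre of its underside.

How it is judged:
By the outcome, as a careful person would: the job done as asked, in the order asked, and still so for the second after the job is handed in, with the robot touching nothing.
It also fails if it takes over 45 s, if anything falls off the work surface, if the arm or the gripper's body presses on something with over 40 N, if the wrist force passes 120 N, or if a joint passes its speed limit or range.

## Working session

There is one attempt and no reset: what is moved stays moved. The work goes in short steps, Python scripts to look and compute and a tool call to move; the robot and the scene stay as the last step left them, time stands still between calls to the robot, and variables do not carry over. Pictures are saved under pics/ and viewed, at most 10 in all, crops included, and the job is handed in when it is done.

Besides the shell and the picture viewer there is one more tool, called after "Emit:" by a JSON object that holds its "api" and its "payload", one argument or row to a line. carry_out: Moves the arm, as the interface text tells. Shifts and turns lie within -1 to 1; 1 stands for 0.1 m of shift or 0.5 rad of turn. Its arguments: {"type":"object","properties":{"motion":{"type":"array","items":{"type":"array"}}},"required":["motion"]}

```bash
mkdir -p pics; ls; python3 - <<'E'
from cell import readout,cams,env
import cv2,numpy as np
print(readout.observe())
for n in("side","top"):
    d=cams.get_image(n); cv2.imwrite(f"pics/{n}0.png",d["pixels"][:,:,::-1]); np.savez(f"{n}0.npz",**d)
    print(n,d["fx"],d["fy"],d["cx"],d["cy"],d["T"].round(3).tolist(),[k for k in d])
E
```

```text
pics
{'t': 0.0, 'joints': array([ 1.12770055e+00,  3.81216734e-01,  1.29828045e+00,  4.88744791e-06,
        1.46359190e+00, -2.15307935e-01]), 'dq': array([-0.00015156,  0.00043416, -0.0008211 ,  0.00043886, -0.00082747,
       -0.00158222]), 'joint_efforts': array([-1.43381490e-03, -4.48443675e+01, -2.31275654e+01, -2.97898596e-04,
        4.83272903e-03,  2.91996366e-05]), 'ee_pos': array([0.12408868, 0.53553981, 0.24769398]), 'eef_rot': array([ 1.13648074e-01,  9.93520788e-01, -7.07249485e-04, -2.44187357e-04]), 'contact_force': array([-0.44829036, -0.01424287, -0.70325141]), 'torque': array([-0.05117523,  0.01600645,  0.06578784]), 'grasp_force': 0.0, 'opening': 0.0855762549720708}
side 483.7209235712732 483.7209235712732 315.04726751672337 237.46236038930522 [[0.988, 0.093, -0.126, 0.399], [-0.156, 0.496, -0.854, -1.216], [-0.017, 0.864, 0.504, 0.826], [0.0, 0.0, 0.0, 1.0]] ['pixels', 'range_z', 'fx', 'fy', 'cx', 'cy', 'T']
top 485.8781710011434 485.8781710011434 319.80564170417233 239.73522044824315 [[0.142, 0.943, -0.302, 0.171], [-0.99, 0.135, -0.044, -0.062], [-0.0, 0.305, 0.952, 1.451], [0.0, 0.0, 0.0, 1.0]] ['pixels', 'range_z', 'fx', 'fy', 'cx', 'cy', 'T']
```

View pics/side0.png

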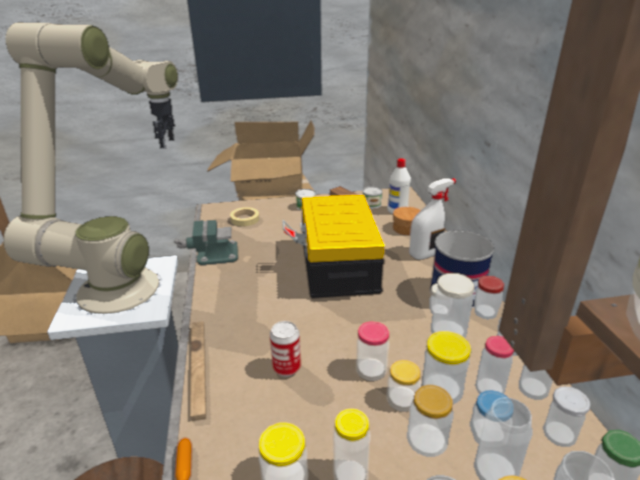

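View pics/top0.png

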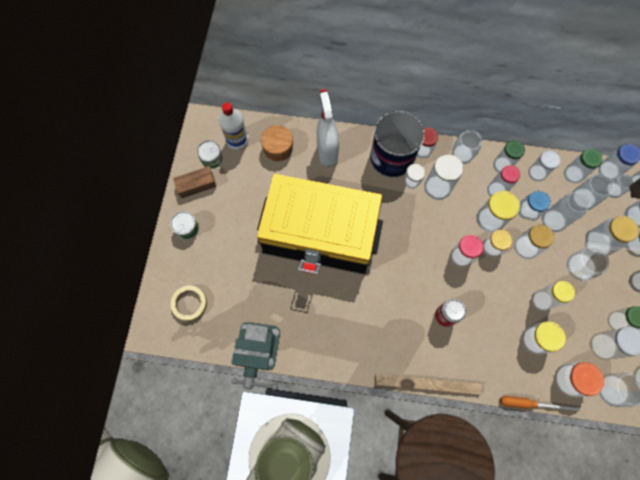

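The side view shows the tote at about (342,245), with the red tip at (290,232). In the top view the lid is at (320,218) and the latch at (310,263); the clear bench in front holds a vise at (256,345).

```bash
cat > h.py <<'E'
import numpy as np,cv2
def cloud(d):
    v,u=np.mgrid[:480,:640]; z=d["range_z"]
    P=np.stack([(u-d["cx"])/d["fx"]*z,-(v-d["cy"])/d["fy"]*z,-z],-1)
    return P@d["T"][:3,:3].T+d["T"][:3,3]
def proj(d,p):
    q=(np.asarray(p)-d["T"][:3,3])@d["T"][:3,:3]
    return np.stack([d["cx"]+d["fx"]*q[...,0]/-q[...,2],d["cy"]+d["fy"]*q[...,1]/q[...,2]],-1)
def ray(d,u,v,z):
    r=d["T"][:3,:3]@np.array([(u-d["cx"])/d["fx"],-(v-d["cy"])/d["fy"],-1]);o=d["T"][:3,3]
    return o+r*(z-o[2])/r[2]
E
python3 - <<'E'
from h import *
for n in("side","top"):
    d=dict(np.load(n+"0.npz")); P=cloud(d); h=cv2.cvtColor(d["pixels"],cv2.COLOR_RGB2HSV)
    roi=np.zeros((480,640),bool)
    if n=="top": roi[165:275,245:390]=1
    else: roi[185:300,270:390]=1
    ye=roi&(h[...,0]>18)&(h[...,0]<34)&(h[...,1]>150)&(h[...,2]>90)
    top=ye&(abs(P[...,2]-.161)<.008); q=P[top]
    print(n,"z",np.median(q[:,2]),top.sum(),ye.sum())
    r=cv2.minAreaRect((q[:,:2]*1000).astype(np.float32)); print(r, cv2.boxPoints(r).round(1).tolist())
    red=roi&((h[...,0]<8)|(h[...,0]>172))&(h[...,1]>150)&(h[...,2]>90)
    vv,uu=np.nonzero(red); print("red",red.sum(),uu.mean(),vv.mean(),P[red].mean(0).round(4),P[red].min(0).round(4),P[red].max(0).round(4))
    # points in front of tote
    x0,x1,y0,y1=(270,310,215,250) if n=="side" else (290,335,240,285)
    c=d["pixels"][y0:y1,x0:x1,::-1]; cv2.imwrite(f"pics/{n}crop.png",cv2.resize(c,None,fx=14,fy=14,interpolation=cv2.INTER_CUBIC)[:600,:800])
E
```

```text
side z 0.16280642035833454 3724 4683
((652.835693359375, 6.6797637939453125), (329.1603088378906, 199.5684051513672), 86.13177490234375) [[542.2000122070312, -150.8000030517578], [741.2999877929688, -164.3000030517578], [763.5, 164.1999969482422], [564.4000244140625, 177.60000610351562]]
red 22 290.77272727272725 232.0 [0.509  0.0166 0.1252] [0.4992 0.0017 0.121 ] [0.516  0.0291 0.1307]
top z 0.16353667572725628 4185 4814
((653.938720703125, 8.935256958007812), (320.5469055175781, 203.3652801513672), 86.06713104248047) [[541.5, -144.0], [744.4000244140625, -157.89999389648438], [766.4000244140625, 161.89999389648438], [563.5, 175.8000030517578]]
red 70 309.0857142857143 266.0857142857143 [0.5106 0.0178 0.1238] [ 0.5007  0.0021 -0.0047] [0.5431 0.0343 0.1348]
```

View pics/topcrop.png

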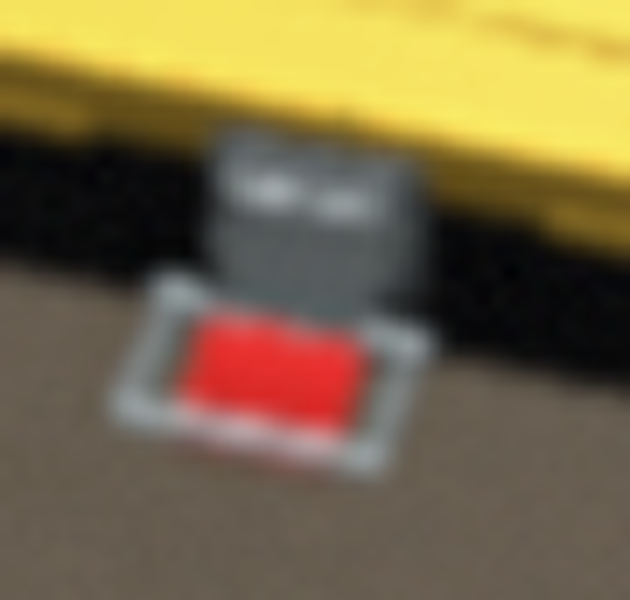

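View pics/sidecrop.png

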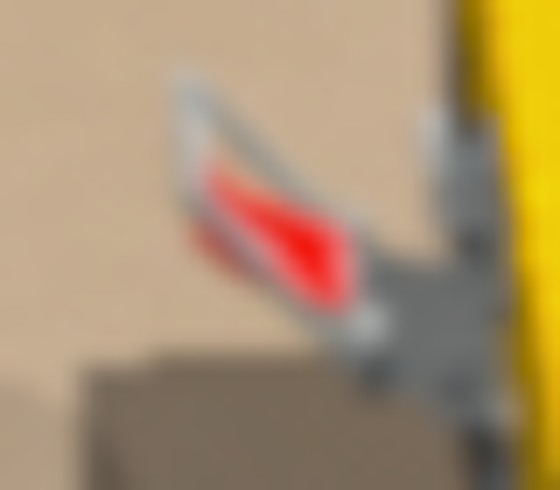

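The top crop shows the loop bar's middle near pixel (308,270.5), the catch at (313,253) and the red tip at (309,266). In the side crop the bar's middle is near (283.4,224.6).

```bash
cat >> h.py <<'E'
C=np.array([.6535,.008]); YAW=-.068   # tote
X=np.array([np.cos(YAW),np.sin(YAW)]); Y=np.array([-X[1],X[0]])
def w2t(p): q=np.asarray(p)[...,:2]-C; return np.concatenate([(q@X)[...,None],(q@Y)[...,None],np.asarray(p)[...,2:]],-1)
def t2w(p): return np.r_[C+p[0]*X+p[1]*Y,p[2]]
def step(s,tgt,yaw=YAW):
    from scipy.spatial.transform import Rotation as R
    r=R.from_quat(s["eef_rot"]).as_matrix(); d=r.T@(tgt-s["ee_pos"])*10
    h=np.arctan2(r[1,1],r[0,1]); print("shift",d.round(3),"turn",round(-(yaw-h)/.5,3))
E
python3 - <<'E'
from h import *
from cell import readout,env
print("nose",env.nose_length)
D={n:dict(np.load(n+"0.npz")) for n in("side","top")}
A=[];b=[]
for n,u,v in(("top",307.9,270.5),("side",283.4,224.6)):
    d=D[n];o=d["T"][:3,3];r=d["T"][:3,:3]@np.array([(u-d["cx"])/d["fx"],-(v-d["cy"])/d["fy"],-1]);r/=np.linalg.norm(r)
    M=np.eye(3)-np.outer(r,r);A.append(M);b.append(M@o)
p=np.linalg.lstsq(np.vstack(A),np.hstack(b),rcond=None)[0]; print("bar",p,w2t(p))
for th in(1.9,2.0,2.1,2.2,2.35):
    ph=th+np.pi-2.75; o=19*np.sin(th)+57.5*np.sin(ph); z=-19*np.cos(th)-57.5*np.cos(ph)
    B=t2w([-.111-o/1000,0,.1+z/1000]); T=t2w([-.111-.061*np.sin(th)+.0075*np.cos(th),0,.1-.061*np.cos(th)+.0075*np.sin(th)])
    print(th,w2t(B).round(4),w2t(T).round(4),"bar px",proj(D["top"],B).round(1),proj(D["side"],B).round(1),"tip",proj(D["top"],T).round(1),proj(D["side"],T).round(1))
for n,d in D.items():
    q=w2t(cloud(d)).reshape(-1,3); ok=(d["range_z"].ravel()>0)
    m=ok&(q[:,0]<-.17)&(q[:,0]>-.32)&(abs(q[:,1])<.12)&(q[:,2]>.01)
    print(n,m.sum(),q[m].min(0).round(3) if m.any() else'',q[m].max(0).round(3) if m.any() else '')
step(readout.observe(),t2w([-.27,0,.25]))
E
```

```text
nose 0.017
bar [0.48957672 0.01744612 0.15180375] [-0.16418628 -0.00171391  0.15180375]
1.9 [-0.1722  0.      0.1441] [-0.1711  0.      0.1268] bar px [306.7 274.1] [281.1 226.7] tip [306.9 275.3] [281.7 231.8]
2.0 [-0.1675 -0.      0.15  ] [-0.1696  0.      0.1322] bar px [307. 272.] [282.6 224.8] tip [307.  274.3] [282.2 230.2]
2.1 [-0.1622 -0.      0.1554] [-0.1674  0.      0.1373] bar px [307.4 269.7] [284.3 223.1] tip [307.1 273.1] [282.8 228.6]
2.2 [-0.1564  0.      0.1602] [-0.1647 -0.      0.142 ] bar px [307.8 267.3] [286.2 221.5] tip [307.3 271.8] [283.7 227.2]
2.35 [-0.1469  0.      0.1663] [-0.1597 -0.      0.1482] bar px [308.5 263.4] [289.4 219.5] tip [307.7 269.5] [285.3 225.2]
side 22 [-0.32   0.057  0.01 ] [-0.313  0.116  0.016]
top 41 [-0.32  -0.064  0.01 ] [-0.268  0.119  0.021]
shift [-3.683 -4.374 -0.018] turn 2.822
```

Emit:
{"api": "carry_out", "payload": {
  "motion": [
    [[-0.4, -0.45, 0], 0, 85],
    [[-0.8, -0.9, 0], 0, 85],
    [[-0.9, -1, 0], 0, 85],
    [[-0.9, -1, 0], 0, 85]
  ]
}}

```text
t: 0.5
ee_pos: [0.1905, 0.4154, 0.2483]
eef_rot: [0.115, 0.993, -0.001, 0.0]
contact_force: [0.4, -0.0, 0.0]
opening: 0.0849
grasp_force: 0.0
```

Emit:
{"api": "carry_out", "payload": {
  "motion": [
    [[-0.4, -0.45, 0], 0, 85],
    [[-0.8, -0.9, 0], 0, 85],
    [[-0.9, -1, 0], 0, 85],
    [[-0.9, -1, 0], 0, 85]
  ]
}}

```text
t: 0.9
ee_pos: [0.2557, 0.2984, 0.2483]
eef_rot: [0.116, 0.993, -0.0, 0.0]
contact_force: [0.0, 0.3, -0.2]
opening: 0.085
grasp_force: 0.0
```

Emit:
{"api": "carry_out", "payload": {
  "motion": [
    [[-0.4, -0.45, 0], 0, 85],
    [[-0.8, -0.9, 0], 0, 85],
    [[-0.9, -1, 0], 0, 85],
    [[-0.9, -1, 0], 0, 85]
  ]
}}

```text
t: 1.3
ee_pos: [0.3212, 0.181, 0.2483]
eef_rot: [0.116, 0.993, -0.0, 0.0]
contact_force: [-0.8, -0.5, -0.9]
opening: 0.0854
grasp_force: 0.0
```

Emit:
{"api": "carry_out", "payload": {
  "motion": [
    [[-0.4, -0.45, 0], 0, 85],
    [[-0.8, -0.9, 0], 0, 85],
    [[-0.9, -1, 0], 0, 85],
    [[-0.9, -1, 0], 0, 85]
  ]
}}

```text
t: 1.7
ee_pos: [0.3866, 0.0634, 0.2481]
eef_rot: [0.115, 0.993, -0.0, 0.0]
contact_force: [-0.6, 0.9, 0.0]
opening: 0.0848
grasp_force: 0.0
```

Emit:
{"api": "carry_out", "payload": {
  "motion": [
    [[0, 0, 0], 0.3, 85],
    [[0, 0, 0], 0.6, 85],
    [[0, 0, 0], 0.9, 85],
    [[0, 0, 0], 0.9, 85]
  ]
}}

```text
t: 2.1
ee_pos: [0.3844, 0.0664, 0.2482]
eef_rot: [0.332, 0.943, 0.0, -0.0]
contact_force: [-0.2, -0.0, -0.0]
opening: 0.085
grasp_force: 0.0
```

Emit:
{"api": "carry_out", "payload": {
  "motion": [
    [[0, 0, 0], 0.3, 85],
    [[0, 0, 0], 0.6, 85],
    [[0, 0, 0], 0.9, 85],
    [[0, 0, 0], 0.9, 85]
  ]
}}

```text
t: 2.5
ee_pos: [0.3844, 0.0658, 0.2483]
eef_rot: [0.533, 0.846, 0.0, -0.0]
contact_force: [0.1, -0.6, -0.1]
opening: 0.085
grasp_force: 0.0
```

Emit:
{"api": "carry_out", "payload": {
  "motion": [
    [[0, 0, 0], 0.3, 85],
    [[0, 0, 0], 0.6, 85],
    [[0, 0, 0], 1, 85],
    [[0, 0, 0], 1, 85],
    [[0, 0, 0], 1, 85]
  ]
}}

```text
t: 3.0
ee_pos: [0.3845, 0.0655, 0.2483]
eef_rot: [0.725, 0.689, 0.0, -0.0]
contact_force: [-0.4, -0.6, 0.9]
opening: 0.0853
grasp_force: 0.0
```

```bash
python3 - <<'E'
from h import *
from cell import readout,cams
s=readout.observe();print(s["t"],s["ee_pos"],w2t(s["ee_pos"]),s["contact_force"],s["opening"])
step(s,t2w([-.25,0,.21]))
for n in("side","top"):
    d=cams.get_image(n); np.savez(n+"1.npz",**d)
    # points of the gripper in tool frame: along tote x and down from TCP
    q=w2t(cloud(d)).reshape(-1,3)-w2t(s["ee_pos"]); m=(d["range_z"].ravel()>0)&(abs(q[:,0])<.11)&(abs(q[:,1])<.05)&(q[:,2]>-.045)&(q[:,2]<.15)
    for a in np.arange(-.03,.15,.015):
        k=m&(q[:,2]>=a)&(q[:,2]<a+.015)
        if k.sum()>2: print(n,a.round(3),k.sum(),np.percentile(q[k],[3,97],axis=0).round(3)[:,:2].tolist())
    u,v=proj(d,s["ee_pos"]).astype(int);print(u,v)
    if n=="side": c=d["pixels"][max(v-60,0):v+60,u-80:u+80,::-1];cv2.imwrite("pics/g1.png",cv2.resize(c,None,fx=5,fy=5,interpolation=cv2.INTER_CUBIC))
E
```

```text
3.0 [0.38445194 0.06545533 0.24829205] [-0.27233021  0.03904137  0.24829205] [-0.42810585 -0.57612048  0.86078313] 0.0852828794274736
shift [-0.394  0.216  0.383] turn 0.035
side -0.015 11 [[-0.047, -0.014], [0.049, 0.01]]
side 0.0 42 [[-0.055, -0.018], [0.056, -0.003]]
side 0.015 54 [[-0.055, -0.017], [0.055, 0.003]]
side 0.03 75 [[-0.067, -0.017], [0.069, -0.002]]
side 0.045 168 [[-0.07, -0.019], [0.072, 0.009]]
side 0.06 193 [[-0.067, -0.022], [0.07, 0.011]]
side 0.075 228 [[-0.065, -0.024], [0.067, -0.003]]
side 0.09 228 [[-0.064, -0.016], [0.065, 0.004]]
side 0.105 97 [[-0.034, -0.042], [0.036, -0.01]]
side 0.12 151 [[-0.033, -0.041], [0.037, -0.009]]
side 0.135 149 [[-0.034, -0.041], [0.035, -0.009]]
243 190
top 0.03 3 [[-0.046, -0.005], [-0.044, -0.003]]
top 0.045 14 [[-0.046, -0.01], [-0.029, 0.014]]
top 0.06 17 [[-0.041, -0.01], [-0.032, 0.015]]
top 0.075 5 [[-0.053, -0.011], [-0.031, -0.005]]
top 0.09 50 [[-0.053, -0.011], [-0.035, 0.009]]
top 0.105 14 [[-0.037, -0.017], [-0.033, 0.011]]
top 0.12 19 [[-0.037, -0.017], [-0.032, 0.014]]
top 0.135 18 [[-0.037, -0.021], [-0.031, 0.018]]
281 299
```

View pics/g1.png

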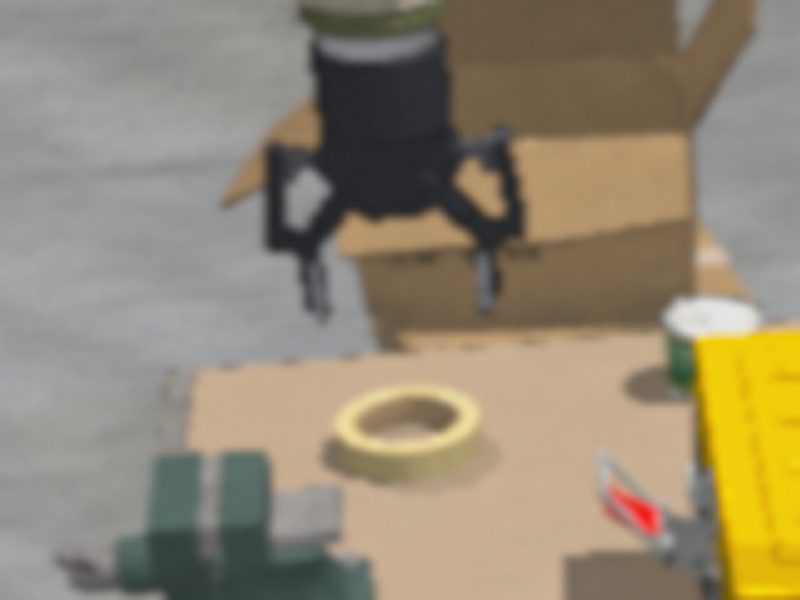

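The gripper's knuckles stand about 14 mm proud of the finger backs. So I'll swing the bar over with the back of the front finger, press the lever with that finger's tip, and finish with the knuckle held low.

Emit:
{"api": "carry_out", "payload": {
  "motion": [
    [[-0.2, 0.1, 0.2], 0.03, 85],
    [[-0.4, 0.2, 0.5], 0.03, 85],
    [[-0.4, 0.2, 0.8], 0.03, 85],
    [[-0.4, 0.2, 0.99], 0.03, 85],
    [[-0.4, 0.2, 0.99], 0.03, 85],
    [[-0.4, 0.2, 0.99], 0.03, 85]
  ]
}}

```text
t: 3.7
ee_pos: [0.4026, 0.0238, 0.1498]
eef_rot: [0.731, 0.682, 0.0, 0.0]
contact_force: [0.2, 0.2, 0.1]
opening: 0.085
grasp_force: 0.0
```

```bash
cat > look.py <<'E'
from h import *
from cell import readout,cams
import sys
tag=sys.argv[1]
s=readout.observe();print(s["t"],w2t(s["ee_pos"]).round(4),s["contact_force"].round(1)); step(s,s["ee_pos"])
ims=[]
for n,p in(("side",[-.13,0,.12]),("top",[-.13,0,.12])):
    d=cams.get_image(n); np.savez(f"{n}_{tag}.npz",**d)
    u,v=proj(d,t2w(p)).astype(int); ims.append(cv2.resize(d["pixels"][v-35:v+35,u-25:u+25,::-1],None,fx=8,fy=8,interpolation=cv2.INTER_CUBIC)); print(n,u-25,v-35)
cv2.imwrite(f"pics/{tag}.png",np.hstack(ims))
E
python3 look.py a
```

```text
3.7 [-0.2514 -0.0012  0.1498] [0.2 0.2 0.1]
shift [0. 0. 0.] turn -0.003
side 270 198
top 285 226
```

View pics/a.png

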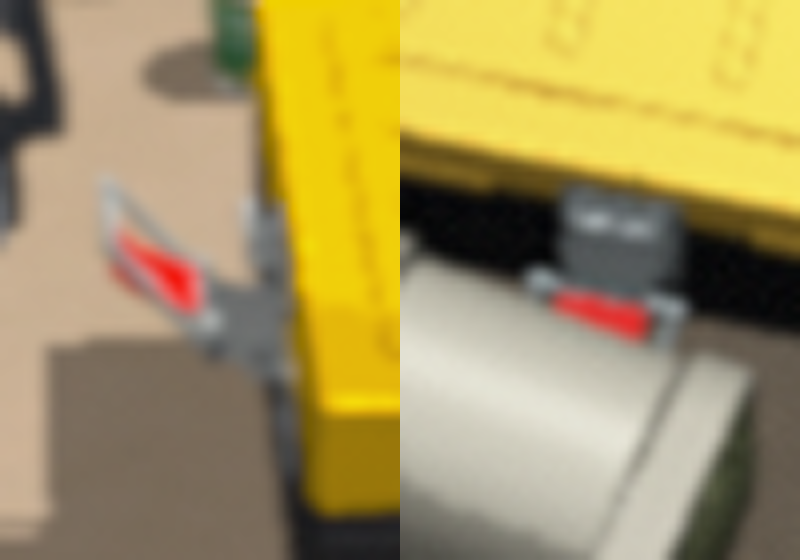

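The finger tip stands at about side pixel (271,227), level with the bar at (283.7,224). The loop and lever are untouched, so I push.

Emit:
{"api": "carry_out", "payload": {
  "motion": [
    [[0, 0.14, 0.0], 0, 85],
    [[0, 0.26, 0.0], 0, 85],
    [[0, 0.34, -0.01], 0, 85],
    [[0, 0.42, -0.02], 0, 85],
    [[0, 0.5, -0.04], 0, 85],
    [[0, 0.58, -0.06], 0, 85],
    [[0, 0.66, -0.08], 0, 85],
    [[0, 0.73, -0.1], 0, 85],
    [[0, 0.78, -0.11], 0, 85],
    [[0, 0.81, -0.11], 0, 85],
    [[0, 0.81, -0.11], 0, 85]
  ]
}}

```text
t: 4.9
ee_pos: [0.4832, 0.0179, 0.1602]
eef_rot: [0.732, 0.681, -0.0, -0.0]
contact_force: [-0.2, -0.0, -0.5]
opening: 0.0847
grasp_force: 0.0
```

```bash
python3 look.py b
```

```text
4.9 [-0.1706 -0.0017  0.1602] [-0.2 -0.  -0.5]
shift [0. 0. 0.] turn -0.008
side 270 198
top 285 226
```

View pics/b.png

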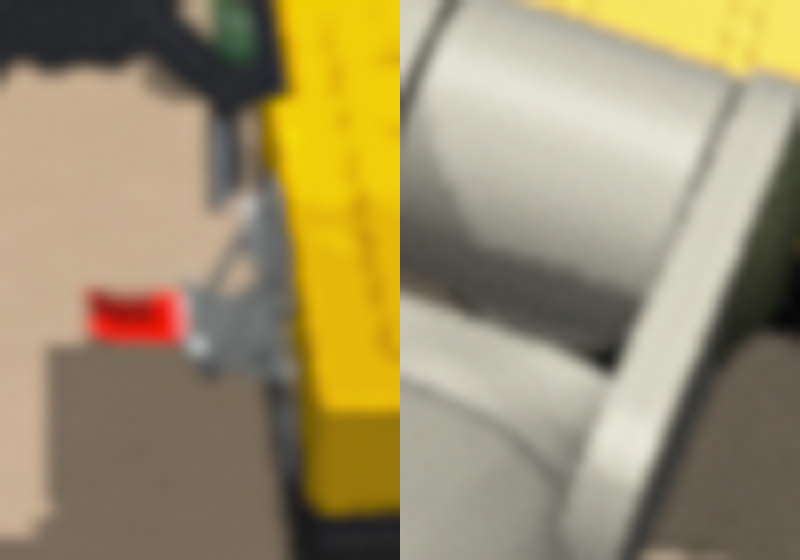

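The loop has swung over: its legs now lean against the lid, with the corner near side-crop (245,205). The lever has dropped to roughly horizontal, red at (90-180,290-345). I move back over the lever and measure its angle from the red mask.

Emit:
{"api": "carry_out", "payload": {
  "motion": [
    [[0, -0.2, 0], 0, 85],
    [[0, -0.45, 0], 0, 85],
    [[0, -0.45, 0.2], 0, 85],
    [[0, -0.45, 0.3], 0, 85],
    [[0, -0.45, 0.3], 0, 85]
  ]
}}

```text
t: 5.5
ee_pos: [0.4377, 0.0212, 0.1294]
eef_rot: [0.732, 0.681, -0.001, -0.001]
contact_force: [-0.6, 0.5, 0.6]
opening: 0.0849
grasp_force: 0.0
```

```bash
cat > red.py <<'E'
from h import *
from cell import cams,readout
s=readout.observe();print(s["t"],w2t(s["ee_pos"]).round(4),s["contact_force"].round(1)); step(s,s["ee_pos"])
d=cams.get_image("side"); h=cv2.cvtColor(d["pixels"],cv2.COLOR_RGB2HSV)
m=((h[...,0]<8)|(h[...,0]>172))&(h[...,1]>150)&(h[...,2]>70); m[:205]=0;m[290:]=0;m[:,:265]=0;m[:,:]&=(np.arange(640)<318)
v,u=np.nonzero(m);P=w2t(cloud(d)[m]);print(m.sum(),"u",u.min(),u.max(),"v",v.min(),v.max(),"P",np.median(P,0).round(4),P.min(0).round(3),P.max(0).round(3))
for th in(2,1.7,1.57,1.4,1.2,1,.8,.5,.2,0):
    f=lambda s,y:proj(d,t2w([-.111-s*np.sin(th)-.0075*np.cos(th),y,.1-s*np.cos(th)+.0075*np.sin(th)]))
    print(th,f(.061,-.0165).round(1),f(.061,.0165).round(1))
E
python3 red.py
```

```text
5.5 [-0.2162 -0.0015  0.1294] [-0.6  0.5  0.6]
shift [0. 0. 0.] turn -0.008
63 u 281 291 v 235 240 P [-0.1593 -0.0056  0.1099] [-0.174 -0.018  0.106] [-0.144  0.01   0.115]
2 [284.5 232.9] [284.1 227.4]
1.7 [282.3 238. ] [282.  232.5]
1.57 [281.9 240.4] [281.6 234.8]
1.4 [282.  243.4] [281.7 237.8]
1.2 [282.8 246.9] [282.5 241.3]
1 [284.4 250.2] [284.1 244.5]
0.8 [286.8 253. ] [286.3 247.3]
0.5 [291.4 256.4] [290.9 250.6]
0.2 [296.9 258.4] [296.3 252.6]
0 [301.  258.9] [300.3 253.1]
```

Emit:
{"api": "carry_out", "payload": {
  "motion": [
    [[0, 0, 0.1], 0, 85],
    [[0, 0, 0.18], 0, 85],
    [[0, 0, 0.25], 0, 85],
    [[0, 0, 0.31], 0, 85],
    [[0, 0.02, 0.38], 0, 85],
    [[0, 0.04, 0.45], 0, 85],
    [[0, 0.04, 0.45], 0, 85],
    [[0, 0.04, 0.45], 0, 85]
  ]
}}

```text
t: 6.35
ee_pos: [0.4422, 0.0208, 0.0852]
eef_rot: [0.732, 0.681, -0.0, -0.0]
contact_force: [-0.1, 0.3, -0.7]
opening: 0.0852
grasp_force: 0.0
```

```bash
python3 red.py|head -4; python3 look.py c
```

```text
6.35 [-0.2117 -0.0016  0.0852] [-0.1  0.3 -0.7]
shift [0. 0. 0.] turn -0.008
46 u 282 291 v 241 249 P [-0.1548 -0.0108  0.0847] [-0.173 -0.021 -0.004] [-0.145  0.166  0.098]
2 [284.5 232.9] [284.1 227.4]
6.4 [-0.2117 -0.0015  0.0853] [ 0.6 -0.3 -0.2]
shift [0. 0. 0.] turn -0.008
side 270 198
top 285 226
```

View pics/c.png

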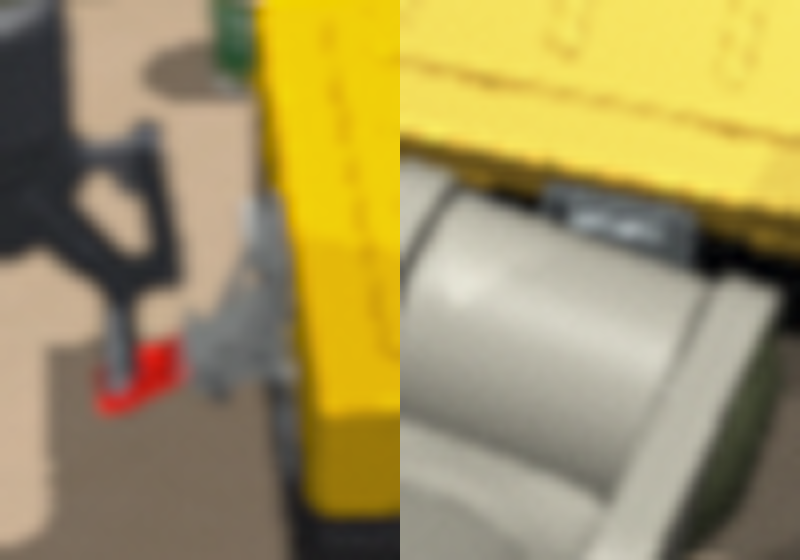

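The loop lies against the lid at the catch and the lever is at about 1.05 rad, its tip near side pixel (282.5,249). I keep pressing.

Emit:
{"api": "carry_out", "payload": {
  "motion": [
    [[0, 0.02, 0.05], 0, 85],
    [[0, 0.04, 0.09], 0, 85],
    [[0, 0.07, 0.13], 0, 85],
    [[0, 0.1, 0.16], 0, 85],
    [[0, 0.13, 0.19], 0, 85],
    [[0, 0.15, 0.2], 0, 85],
    [[0, 0.15, 0.2], 0, 85]
  ]
}}

```text
t: 7.2
ee_pos: [0.4569, 0.0198, 0.0649]
eef_rot: [0.732, 0.681, -0.0, -0.001]
contact_force: [-1.1, 0.3, -0.1]
opening: 0.0849
grasp_force: 0.5
```

```bash
python3 red.py|head -3
```

```text
7.2 [-0.197  -0.0016  0.0649] [-1.1  0.3 -0.1]
shift [0. 0. 0.] turn -0.008
19 u 288 294 v 245 255 P [-0.1412 -0.0123  0.0683] [-0.155 -0.016 -0.002] [-0.137  0.081  0.076]
```

```bash
python3 - <<'E'
from h import *
from cell import cams
d=cams.get_image("side");D0=dict(np.load("side_c.npz"));A=dict(np.load("side_a.npz"))
f=lambda d:cv2.resize(d["pixels"][210:262,276:316,::-1],None,fx=10,fy=10,interpolation=cv2.INTER_LANCZOS4)
cv2.imwrite("pics/d.png",np.hstack([f(A),f(d)]))
for n,p in(("bar clamped",[-.106,-.025,.139]),("far",[-.106,.025,.139]),("lip",[-.115,-.0175,.1475]),("lip far",[-.115,.0175,.1475]),("pin",[-.111,-.0165,.1])): print(n,(10*(proj(d,t2w(p))-[276,210])).round()+[400,0])
for n,e in(("a",A),("d",d)):
    P=w2t(cloud(e)); m=(e["range_z"]>0)&(P[...,0]>-.09)&(P[...,0]<-.05)&(abs(P[...,1])<.14)&(P[...,2]>.14); print(n,np.median(P[m][:,2]),m.sum())
E
```

```text
bar clamped [684. 211.]
far [672. 129.]
lip [650. 174.]
lip far [642. 117.]
pin [668. 313.]
a 0.16366808835426738 652
d 0.16114981691956565 643
```

View pics/d.png

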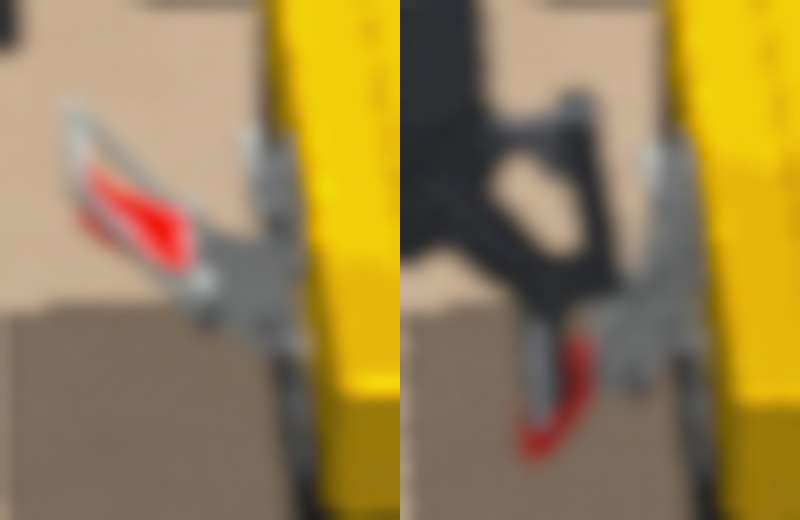

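The lid has come down 2.5 mm, so the loop is engaged and drawing. In the right half of the picture the wire lies along the lid at (670,160-300). Before going low I check that the space under the outer finger is clear.

```bash
python3 - <<'E'
from h import *
for n in("side0","top0"):
    d=dict(np.load(n+".npz")); q=w2t(cloud(d)).reshape(-1,3); m=(d["range_z"].ravel()>0)&(q[:,0]<-.18)&(q[:,0]>-.32)&(abs(q[:,1])<.07)&(q[:,2]>.008); print(n,q[m].round(3)[:40].tolist())
E
```

```text
side0 [[-0.319, 0.067, 0.015], [-0.313, 0.069, 0.013], [-0.319, 0.062, 0.014], [-0.316, 0.068, 0.01], [-0.313, 0.068, 0.01], [-0.319, 0.06, 0.012], [-0.316, 0.064, 0.009], [-0.313, 0.06, 0.012], [-0.319, 0.057, 0.01], [-0.316, 0.057, 0.01], [-0.319, 0.054, 0.008], [-0.318, 0.048, 0.009]]
top0 [[-0.219, 0.054, 0.01], [-0.223, 0.001, 0.009], [-0.225, -0.049, 0.009], [-0.275, 0.041, 0.008], [-0.268, -0.064, 0.01], [-0.313, 0.065, 0.009], [-0.318, 0.069, 0.017], [-0.317, 0.066, 0.016], [-0.316, 0.064, 0.011], [-0.316, 0.061, 0.013], [-0.32, 0.066, 0.013], [-0.319, 0.064, 0.01], [-0.319, 0.06, 0.013], [-0.318, 0.057, 0.017], [-0.32, 0.054, 0.009]]
```

Emit:
{"api": "carry_out", "payload": {
  "motion": [
    [[0, -0.1, 0.02], 0, 85],
    [[0, -0.1, 0.15], 0, 85],
    [[0, -0.1, 0.2], 0, 85],
    [[0, -0.1, 0.2], 0, 85]
  ]
}}

```text
t: 7.7
ee_pos: [0.4465, 0.0206, 0.0449]
eef_rot: [0.732, 0.681, -0.0, -0.001]
contact_force: [-1.9, -0.2, -1.1]
opening: 0.085
grasp_force: 0.5
```

Emit:
{"api": "carry_out", "payload": {
  "motion": [
    [[0, 0, 0.12], 0, 85],
    [[0, 0, 0.23], 0, 85],
    [[0, 0.05, 0.23], 0, 85],
    [[0, 0.1, 0.23], 0, 85],
    [[0, 0.14, 0.23], 0, 85],
    [[0, 0.16, 0.23], 0, 85],
    [[0, 0.18, 0.23], 0, 85],
    [[0, 0.18, 0.23], 0, 85]
  ]
}}

```text
t: 8.5
ee_pos: [0.4597, 0.0203, 0.0216]
eef_rot: [0.732, 0.681, -0.004, -0.005]
contact_force: [-21.4, -0.4, 2.3]
opening: 0.0851
grasp_force: 0.0
```

```bash
python3 red.py|head -3
```

```text
8.5 [-0.1942 -0.0009  0.0216] [-21.4  -0.4   2.3]
shift [0. 0. 0.] turn -0.007
5 u 300 300 v 253 257 P [-0.1203 -0.0044  0.0442] [-0.121 -0.009  0.041] [-0.12   0.004  0.049]
```

The lever tip is at u=300, as predicted for lying flat, and it pushes back with 21 N. I withdraw and check.

Emit:
{"api": "carry_out", "payload": {
  "motion": [
    [[0, -0.15, 0], 0, 85],
    [[0, -0.4, 0], 0, 85],
    [[0, -0.4, -0.3], 0, 85],
    [[0, -0.4, -0.7], 0, 85],
    [[0, -0.4, -1], 0, 85],
    [[0, -0.4, -1], 0, 85]
  ]
}}

```text
t: 9.15
ee_pos: [0.4274, 0.0217, 0.1263]
eef_rot: [0.732, 0.681, 0.003, 0.004]
contact_force: [-0.2, -0.2, 0.6]
opening: 0.0849
grasp_force: 0.0
```

Emit:
{"api": "carry_out", "payload": {
  "motion": [
    [[0, -0.3, -0.3], 0, 85],
    [[0, -0.7, -0.6], 0, 85],
    [[0, -0.7, -1], 0, 85],
    [[0, -0.7, -1], 0, 85]
  ]
}}

```text
t: 9.55
ee_pos: [0.3566, 0.0268, 0.2261]
eef_rot: [0.732, 0.681, 0.002, 0.004]
contact_force: [0.5, -0.5, -0.6]
opening: 0.0855
grasp_force: 0.0
```

```bash
python3 red.py|head -3; python3 - <<'E'
from h import *
from cell import cams
S=cams.get_image("side");T=cams.get_image("top")
for n,e in(("before",dict(np.load("side0.npz"))),("now",S)):
    P=w2t(cloud(e)); m=(e["range_z"]>0)&(P[...,0]>-.09)&(P[...,0]<-.05)&(abs(P[...,1])<.14)&(P[...,2]>.14); print(n,np.median(P[m][:,2]))
    h=cv2.cvtColor(e["pixels"],cv2.COLOR_RGB2HSV); ye=(h[...,0]>18)&(h[...,0]<34)&(h[...,1]>150)&(h[...,2]>90)&(abs(P[...,2]-.161)<.008)&(abs(P[...,0])<.13)&(abs(P[...,1])<.2)
    print(cv2.minAreaRect((P[ye][:,:2]*1000).astype(np.float32)))
cv2.imwrite("pics/e.png",np.hstack([cv2.resize(S["pixels"][205:265,275:315,::-1],None,fx=10,fy=10,interpolation=3),cv2.resize(T["pixels"][230:290,290:330,::-1],None,fx=10,fy=10,interpolation=3)])[:600])
E
```

```text
9.55 [-0.2974 -0.0014  0.2261] [ 0.5 -0.5 -0.6]
shift [0. 0. 0.] turn -0.008
9 u 299 300 v 253 258 P [-0.121  -0.0024  0.0435] [-0.123 -0.015  0.035] [-0.12   0.007  0.051]
before 0.1638604121703489
((-0.5730361938476562, -1.3623046875), (199.5684356689453, 329.1603698730469), 0.02789202518761158)
now 0.16120984197970556
((-1.5335235595703125, -3.236419677734375), (328.3048400878906, 199.27200317382812), 89.836181640625)
```

View pics/e.png

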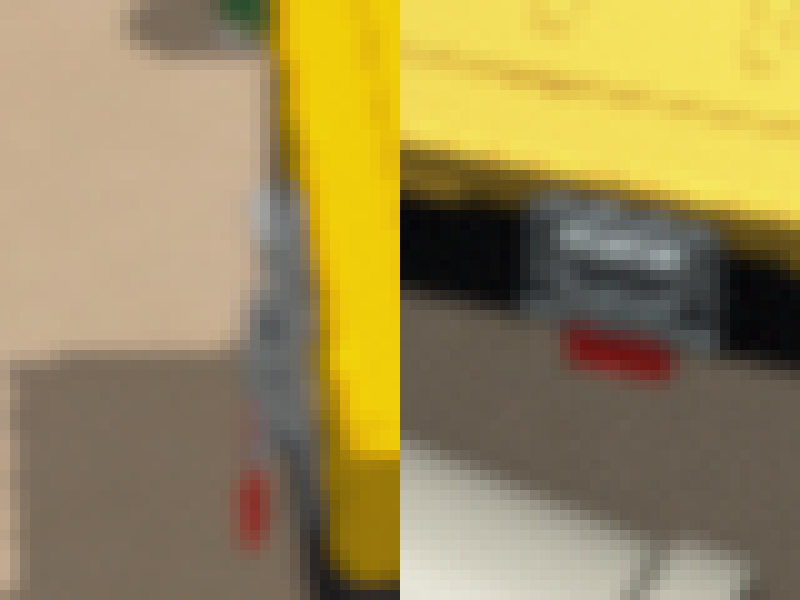

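The lever hangs flat and stays there: red at side crop (250,510) and top crop (620,353). The loop is in the catch behind the lip, and the lid is drawn down with the tote unmoved.

```bash
python3 -c "
from cell import sign_off
print(sign_off())"
```

```text
the job is handed in; nothing more can be done
None
```

The tote's lid is fastened and the job is handed in: the loop sits in the catch, the lever lies flat past its centre, and the lid is drawn down about 2.7 mm at the front with the tote standing where it was, within about 2 mm.

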